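# Mount, clamp and load a sample carrier on a bench reader

### The arm

A 7-joint arm with a two-finger parallel gripper is mounted at the origin on the work surface. World frame = base frame: x ahead of the robot, y to its left, z up, the work surface at z = 0. Lengths are in mm, angles in rad, forces in N, time in s.
With the tool pointing down it reaches from about 400 to 875 mm from the base axis. Payload 6.5 kg.
Tool frame: the origin (TCP) lies between the finger pads; the fingertips stand 8 mm ahead of it and the grasp point (between the pads) lies 11 mm behind it; z points along the fingers, y is the line along which they close (so a half turn about z gives the same grasp; the last joint's range is limited). The gripper opens to 85 mm and grips with 20 to 120 N. Pads are 22 mm wide; open, the fingers measure 114 mm over their backs; the gripper's body (76 mm by 85 mm) begins 54 mm behind the grasp point. The pads swing forward as they close: fully open they stand 13 mm farther back than shut.
Start: joints at [-1.336, 0.536, -0.004, 1.538, 0.003, 1.067, -0.071], TCP at [192.58, 620.808, 239.29] pointing down, gripper open.
Joint ranges: [-2.7, 2.7], [-0.37, 2.16], [-1.27, 1.26], [0.24, 2.4], [-1.31, 4.45], [0.19, 1.91], [-2.76, 2.76]. Speed limits (rad/s): [2.39, 2.39, 3.14, 3.14, 3.14, 3.14, 3.14].

### API

Orientations are given as a unit quaternion [w, x, y, z].
In Python, from bench import env gives the robot as it stands.
- The arm moves only by the tool send_path, called after "Call:" in YAML: its name, and indented under it one key for each argument. Schema: {"type":"object","properties":{"deltas":{"type":"string"},"squeeze":{"type":"number"},"only":{"type":"string"},"quiet":{"type":"boolean"},"lines":{"type":"string"}},"required":["deltas"],"additionalProperties":false}. deltas is a string of 1 to 20 rows, parted by a bar, with the numbers parted by spaces; each row has 7 numbers: dx, dy, dz in shares of the most that a row can go, 1 being 62.5 mm, then a rotation vector rx, ry, rz in units of 0.1 rad, then the finger opening in mm; each row shifts and turns the commanded pose from where the row before left it, along the tool's axes as they then stand; what a row does not reach is not made up. A row lasts 1/8 s, in which the tool goes at most 62.5 mm and 0.188 rad, less where a joint would pass 70% of its speed; a pose out of reach is approached as far as the arm can. The fingers move at their own pace and stop on an object; squeeze is the grip in N (left out, the last holds). Time passes only in rows, so rows that do not move let the fingers close. The tool returns the time, the measured TCP pose, the force, the opening and the grip force at its end. only (a regular expression) keeps the lines of the reply that match it, lines (a string "A,B") keeps lines A to B, and quiet returns only ok. Input that does not fit is refused with a message, and nothing moves.
- env.state(): the state, without advancing time (a new reading comes with each control period).
- env.capture(name): name is "side" or "top" or "wrist"; returns a dict with "frame" (400x640x3 uint8, blue, green, red), "mtx" (3x3 intrinsics, pixels), "rvec" (rotation vector, rad) and "tvec" (3), from world to camera coordinates, as OpenCV has them; the wrist camera has in their place "hand_eye" (4x4, takes a point from camera to tool coordinates, whose origin is the TCP and whose axes are the flange's). Camera axes: x right, y down, z forward; pixel columns grow to the right and rows downward; lengths in mm; the calibration is good to about 2 mm. A picture is of the moment at which its call begins: read the wrist's pose just before it. There is no depth.
- env.close_job(): hands the job in; it is judged then, once.
The state is a dict: "clock": time; "joint_pos": joint angles; "joint_velocities": joint speeds; "effort": joint torques, N m; "ee_pos": TCP position; "orientation": TCP orientation; "force": force on the tool from outside, world axes, zero at the start; "wrist_torque": the same for the moment, N m; "opening": finger opening in mm; "gripper_force": force on a finger pad.
Only numpy, scipy, OpenCV 4.12 (cv2) and the standard library are available. Lean on these libraries where they do the work, as an engineer would, in place of code of your own. Each camera call takes 0.05 s, during which the arm holds its last target. There are 200 camera calls.

### The job

Slide the blue sample carrier onto the reader's dovetail from its open end until it is fully home against the red stop, then turn the red clamp knob clockwise until it is tight. After that stand every blue-capped sample bottle in a pocket of the carrier, swing the clear cover down shut, and only then turn the yellow turnbutton over the cover's edge to secure it. Leave all the other things on the bench where they are.

Things in the scene. Friction and masses are not known exactly. Their poses are not given: they have to be found in the camera images.
- stage: Reader stage, fixed. Origin at bench level under the dovetail's middle; +y runs along the dovetail to its open entry end, +x to the cover's hinge. Base plate top z 10 mm, x -102..98, y -112..102. Red stop block at y -107..-97, top z 40. White housing y -209..-113, 60 tall. Cover hinge posts at x 81..93, y +-99, top z 94. Turnbutton post 18 mm diameter at x -76, y 50, top z 103.
- home (a point): Point on the stage where the carrier's origin lies when fully home: on the rail's centre line, 11 mm above the bench, axes as the stage's. Then the carrier's ends are level with the rail's ends, one touching the red stop; either end may lead.
- entry (a point): Entry end of the steel dovetail rail (stage x 0, y 97, z 25 mm), on its top face. Rail: y -97..97, 15 mm tall, 32 mm wide at its foot, 45 near the top; the last 30 mm here taper in by 4 to 5 mm a side. To enter, the carrier's origin lies 11 to 12 mm above the bench, turned as the stage.
- carrier: Loose sample carrier, 210 to 420 g, 76 (x) x 194 (y) x 72 mm tall, alike either way round. Origin: middle of the underside. Aluminium foot z 0..20 with a dovetail groove along y, open at both ends (2 mm clearance a side; roof at z 14 rides on the rail's top). Blue block on it 58 mm wide, z 20..42, four pockets in a row; in the middle an upright grip plate, 10 mm thick (y), 38 wide (x), top z 72.
- pocket1 (a point): Centre of the floor of a carrier pocket at carrier y = -72 mm, z = 20 mm. Each pocket is 42 x 42 mm and 22 mm deep.
- pocket2 (a point): Same, pocket at y = -26 mm.
- pocket3 (a point): Same, pocket at y = +26 mm.
- pocket4 (a point): Same, pocket at y = +72 mm.
- clamp (a joint): Clamp knob angle, rad: 0 free, grows as turned clockwise seen from above, end stop 2.4; tight above 2.1. Starts slack. Friction (0.05 Nm) holds it where left; an eccentric cam under it presses the carrier's foot sideways against the rail, so it may shift the carrier by 2 mm and stiffens a little at the end.
- clamp_grip (a point): Middle of the red knob's upright grip bar, on its vertical turning axis (stage x -56, y -50), 70 mm above the bench. Bar 12 mm thick, 46 long, from 53 to 83 mm above the bench; its length lies along this point's own y axis (along the dovetail at joint 0) and turns with it.
- cover (a joint): Clear cover's hinge angle, rad: 0 shut (level), grows as it opens; about 1.57 upright. Starts open between 1.65 and 1.9; stiff hinge (0.14 Nm), it stays where it is left. Range 0..2.0.
- cover_hinge (a point): Middle of the cover's hinge axis (along stage y), at stage x 80, z 98 mm. Cover: clear 8 mm panel, blue rim, 136 mm from axis to free edge, 182 wide. Shut, it reaches to stage -x, its mid plane level with the axis, 3 mm above seated caps. At angle a the free edge is at hinge + 136 mm x (-cos a along stage x, sin a up).
- button (a joint): Yellow turnbutton's angle, rad: 0 open (its long arm points to stage +y, clear of the cover), grows clockwise seen from above to 1.57 (arm over the cover's edge, pointing to stage +x). Secure above 1.3. Friction 0.04 Nm holds it.
- button_grip (a point): Middle of the turnbutton's upright grip fin, on its vertical axis, 121 mm above the bench. Fin 10 mm thick, 36 long, from 111 to 131 mm above the bench; its length lies along this point's own y axis (as the arm does) and turns with it. The arm under it is 7 mm thick and reaches 38 mm from the axis. If turned before the cover is shut it blocks the cover.
- sample1: Sample bottle with a BLUE cap (may be absent: then None): a white cylinder 36 mm in diameter, 60 mm tall, the top 15 mm the cap, centre of mass 19 mm up, 50 to 100 g. Origin at the centre of its underside, z up.
- sample2: Sample bottle with a BLUE cap (may be absent: then None): a white cylinder 36 mm in diameter, 60 mm tall, the top 15 mm the cap, centre of mass 19 mm up, 50 to 100 g. Origin at the centre of its underside, z up.
- sample3: Sample bottle with a BLUE cap (may be absent: then None): a white cylinder 36 mm in diameter, 60 mm tall, the top 15 mm the cap, centre of mass 19 mm up, 50 to 100 g. Origin at the centre of its underside, z up.
- sample4: Sample bottle with a BLUE cap (may be absent: then None): a white cylinder 36 mm in diameter, 60 mm tall, the top 15 mm the cap, centre of mass 19 mm up, 50 to 100 g. Origin at the centre of its underside, z up.
- reagent: Bystander, to be left alone: white sample-type bottle with a RED cap, 36 mm diameter, 60 mm tall. Origin at the centre of its underside.
- amber_jar: Bystander, to be left alone: amber glass jar, 60 mm diameter, 75 mm tall. Origin at the centre of its underside.
- beaker: Bystander, to be left alone: glass beaker, 70 mm diameter, 85 mm tall. Origin at the centre of its underside.
- tip_box: Bystander, to be left alone: clear plastic tip box, 85 x 120 x 60 mm. Origin at the centre of its underside.
- cassette: Bystander, to be left alone: white flat test cassette, 24 x 75 x 8 mm. Origin at the centre of its underside.
- marker: Bystander, to be left alone: green marker pen lying down, 16 mm thick, 120 mm long. Origin at the centre of its underside.

How it is judged (in metres and radians):
On the way, in this order (a step that is already met when the one before it is completed fails the run):
1. the carrier is slid fully home on the dovetail, the clamp still slack (x of carrier in the frame of home between -0.005 and 0.005 m and y of carrier in the frame of home between -0.005 and 0.005 m and z of carrier in the frame of home between -0.004 and 0.004 m and angle between the y axis of carrier and the y axis of home, either way round below 0.06 rad and angle between carrier's own z axis and vertical below 0.06 rad and value of joint clamp below 1.2 rad), for 0.2 s.
2. the clamp knob is tight with the carrier home (x of carrier in the frame of home between -0.005 and 0.005 m and y of carrier in the frame of home between -0.005 and 0.005 m and z of carrier in the frame of home between -0.004 and 0.004 m and angle between the y axis of carrier and the y axis of home, either way round below 0.06 rad and angle between carrier's own z axis and vertical below 0.06 rad and value of joint clamp above 2.1 rad), for 0.2 s.
3. every sample bottle stands in a pocket of the clamped carrier (all of step 2 and (distance between sample1 and pocket1 below 0.008 m or distance between sample1 and pocket2 below 0.008 m or distance between sample1 and pocket3 below 0.008 m or distance between sample1 and pocket4 below 0.008 m) and angle between each of sample1, sample2, sample3, sample4's own z axis and vertical below 0.15 rad and (distance between sample2 and pocket1 below 0.008 m or distance between sample2 and pocket2 below 0.008 m or distance between sample2 and pocket3 below 0.008 m or distance between sample2 and pocket4 below 0.008 m) and (distance between sample3 and pocket1 below 0.008 m or distance between sample3 and pocket2 below 0.008 m or distance between sample3 and pocket3 below 0.008 m or distance between sample3 and pocket4 below 0.008 m) and (distance between sample4 and pocket1 below 0.008 m or distance between sample4 and pocket2 below 0.008 m or distance between sample4 and pocket3 below 0.008 m or distance between sample4 and pocket4 below 0.008 m)), for 0.2 s.
4. the cover is shut, the turnbutton still open (value of joint cover below 0.06 rad and value of joint button below 0.8 rad), for 0.2 s.
5. the turnbutton is turned over the shut cover (value of joint cover below 0.06 rad and value of joint button above 1.3 rad), for 0.2 s.
At the end, for the whole second after the job is handed in: The carrier is home on the dovetail (within 5 mm, 0.06 rad), the clamp knob above 2.1 rad, every present sample bottle stands within 8 mm of a pocket's floor centre and upright (0.15 rad), the cover shut (below 0.06 rad), the turnbutton above 1.3 rad, all let go and at rest (all of step 3 and all of step 5 and linear speed of carrier below 0.02 m/s); the robot touches nothing.
It fails at once if a bystander was moved more than 30 mm (distance of any of reagent, amber_jar, beaker, tip_box, cassette, marker from where it was at the start of the episode above 0.03 m).
Of sample1, sample2, sample3, sample4 only 2 to 4 are there at a start; the rules pass over those that are not, and their reading is None.
At some moment in a run one of sample1, sample2, sample3, sample4 may be knocked a few centimetres aside while the robot is not near it.
It also fails if it takes over 210 s, if anything falls off the work surface, if the arm or the gripper's body presses on something with over 40 N, if the wrist force passes 120 N, or if a joint passes its speed limit or range.

## Working session

There is one attempt and no reset: what is moved stays moved. The work goes in short steps, Python scripts to look and compute and a tool call to move; the robot and the scene stay as the last step left them, time stands still between calls to the robot, and variables do not carry over. Pictures are saved under pics/ and viewed, at most 14 in all, crops included, and the job is handed in when it is done.

```bash
ls; mkdir -p pics; python3 - <<'E'
from bench import env
import cv2
print(env.state())
for n in("top","side"):
    c=env.capture(n); cv2.imwrite(f"pics/{n}0.png",c["frame"]); print(c["mtx"],c["rvec"],c["tvec"])
c=env.capture("wrist");print(c["hand_eye"],c["mtx"])
E
```

```text
bench.py
pics
{'clock': 0.0, 'joint_pos': array([-1.33624193,  0.53717495, -0.00443657,  1.53889986,  0.00260844,
        1.06727424, -0.07119724]), 'joint_velocities': array([ 5.25879292e-04, -2.07110634e-04,  3.14118906e-05,  7.46716966e-05,
       -7.07917170e-04, -1.09625957e-03, -3.20214100e-04]), 'effort': array([ 6.09228864e-04, -5.83407104e+01,  1.04879513e+00, -2.59103841e+01,
        1.23067651e-02,  9.66528518e-03,  1.65282529e-05]), 'ee_pos': array([192.39165733, 620.21892501, 238.39697533]), 'orientation': array([-6.30918954e-05,  1.49772929e-01,  9.88720033e-01, -8.73067987e-04]), 'force': array([-0.88733786, -0.25356687, -0.05093581]), 'wrist_torque': array([-0.01701201,  0.01316128, -0.01160744]), 'gripper_force': 0.0, 'opening': 85.35513898329893}
[[498.51117616   0.         322.2831356 ]
 [  0.         498.51117616 200.52273397]
 [  0.           0.           1.        ]] [ 2.14446434 -2.10876407  0.14817693] [ -14.10822022  573.64496088 1136.23414912]
[[375.64053493   0.         321.54786449]
 [  0.         375.64053493 197.9602562 ]
 [  0.           0.           1.        ]] [ 0.40765118 -2.68247977  1.3001921 ] [517.69564421 209.77086596 971.72027801]
[[-1.73958149e-04 -9.62580624e-01 -2.70995410e-01  6.85053159e+01]
 [ 9.99999974e-01 -1.27464023e-04 -1.89168315e-04 -5.19461619e-03]
 [ 1.47547589e-04 -2.70995435e-01  9.62580621e-01 -1.36086565e+02]
 [ 0.00000000e+00  0.00000000e+00  0.00000000e+00  1.00000000e+00]] [[298.88747904   0.         318.76131138]
 [  0.         298.88747904 199.57479438]
 [  0.           0.           1.        ]]
```
View pics/top0.png

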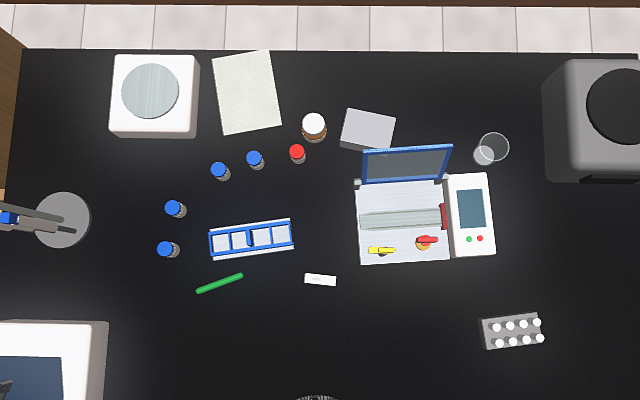

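View pics/side0.png

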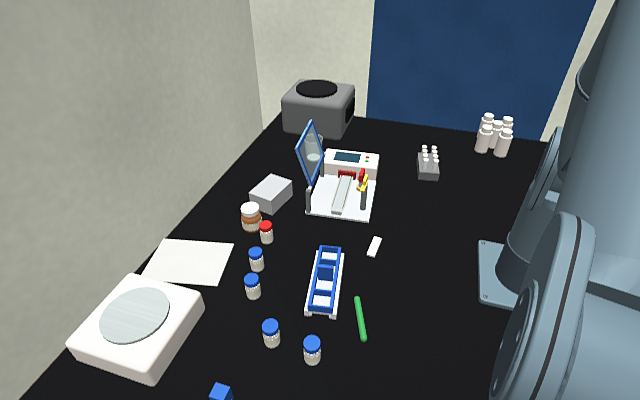

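```bash
cat > h.py <<'E'
import numpy as np,cv2
from bench import env
from scipy.spatial.transform import Rotation as R
def cam(n):
    s=env.state(); c=env.capture(n)
    if n=="wrist":
        w,x,y,z=s["orientation"]; T=np.eye(4); T[:3,:3]=R.from_quat([x,y,z,w]).as_matrix(); T[:3,3]=s["ee_pos"]
        E=np.linalg.inv(T@c["hand_eye"])
        c["rvec"]=cv2.Rodrigues(E[:3,:3])[0]; c["tvec"]=E[:3,3]
    return c
def px(c,u,v,z):
    Rm=cv2.Rodrigues(np.array(c["rvec"],float))[0]; t=np.ravel(c["tvec"]); C=-Rm.T@t
    d=Rm.T@np.linalg.inv(c["mtx"])@np.array([u,v,1.]); return (C+d*(z-C[2])/d[2])
def proj(c,P): return cv2.projectPoints(np.array(P,float).reshape(-1,1,3),np.array(c["rvec"],float),np.ravel(c["tvec"]),c["mtx"],None)[0].reshape(-1,2)
def blobs(m,amin=20):
    n,l,st,ce=cv2.connectedComponentsWithStats(m.astype(np.uint8)); return [(st[i],ce[i],l==i) for i in range(1,n) if st[i][4]>=amin]
def hsv(c): return cv2.cvtColor(c["frame"],cv2.COLOR_BGR2HSV)
def crop(c,x0,y0,x1,y1,k,name): cv2.imwrite("pics/"+name,cv2.resize(c["frame"][y0:y1,x0:x1],None,fx=k,fy=k,interpolation=cv2.INTER_CUBIC))
E
python3 - <<'E'
from h import *
c=cam("top");H=hsv(c)
crop(c,345,130,505,270,5,"c1.png")
m=cv2.inRange(H,(100,120,60),(130,255,255))>0
for s,ce,k in blobs(m,30): print(s,ce.round(1),px(c,*ce,60).round(0), px(c,*ce,30).round(0), cv2.minAreaRect(np.argwhere(k)[:,::-1].astype(np.float32)))
print(px(c,297,152,60),px(c,379,251,121),px(c,425,240,83))
E
```

```text
[362 145  91  40 869] [404.9 165.6] [ 658. -198.   60.] [ 665. -203.   30.] ((406.9912109375, 164.3672637939453), (33.45906066894531, 92.39490509033203), 86.18592071533203)
[246 150  15  16 187] [253.2 157.6] [673. 162.  60.] [680. 167.  30.] ((253.0, 157.5), (15.0, 14.0), 90.0)
[210 162  16  15 190] [217.7 168.8] [644. 246.  60.] [651. 253.  30.] ((217.5, 169.0), (14.0, 15.0), 90.0)
[164 200  17  15 199] [171.8 207.1] [551. 349.  60.] [555. 359.  30.] ((172.0, 207.0), (14.0, 16.0), 90.0)
[  0 212  20  13 196] [  8.3 217.7] [519. 737.  60.] [523. 757.  30.] ((9.189654350280762, 217.72413635253906), (18.934370040893555, 11.377232551574707), 4.763641834259033)
[208 221  85  36 886] [247.8 238.2] [480. 167.  60.] [483. 172.  30.] ((249.54135131835938, 238.15185546875), (25.17584228515625, 83.54850769042969), 82.1998062133789)
[156 241  17  16 205] [164.2 248.3] [453. 361.  60.] [455. 371.  30.] ((164.0, 248.5), (15.0, 16.0), 90.0)
[687.92617885  57.67575638  60.        ] [ 452.05851245 -131.96538477  121.        ] [ 480.99256571 -239.06728397   83.        ]
```

View pics/c1.png

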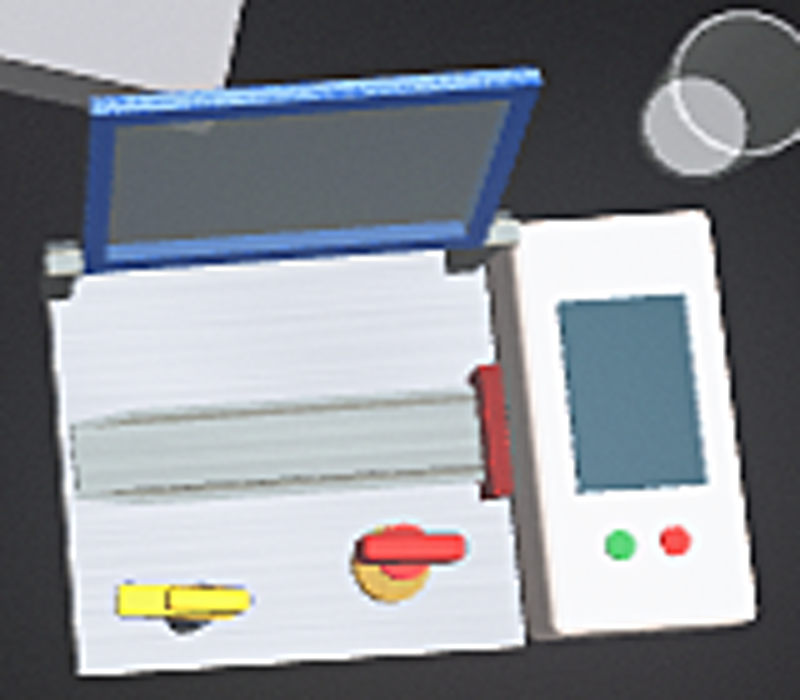

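```bash
cat >> h.py <<'E'
def Rt(psi): return np.array([[-np.cos(psi),-np.sin(psi),0],[-np.sin(psi),np.cos(psi),0],[0,0,-1.]]).T
def to(x,y,z,psi):
    s=env.state(); w,a,b,c=s["orientation"]; R0=R.from_quat([a,b,c,w]).as_matrix(); R1=Rt(psi)
    print("rot first",R.from_matrix(R0.T@R1).as_rotvec().round(3),"then",(R1.T@(np.array([x,y,z])-s["ee_pos"])).round(1),"open",round(s["opening"],1),"F",s["force"].round(1),"t",s["clock"])
def stg(p,P):
    x,y,a=p; P=np.array(P,float); return np.c_[x+np.cos(a)*P[:,0]-np.sin(a)*P[:,1], y+np.sin(a)*P[:,0]+np.cos(a)*P[:,1], P[:,2]]
E
python3 - <<'E'
from h import *
from scipy.optimize import least_squares
c=cam("top")
k=np.array([[80,675],[523,645],[76.5,461],[65,252],[503,230],[170,598],[400,547]])/5+[345,130]
P=[[-102,102,10],[-102,-112,10],[0,97,25],[87,99,94],[87,-99,94],[-76,50,131],[-56,-50,83]]
P[5]=[-76,40,119] ; 
use=[0,1,2,3,4,6]
P=np.array(P,float)
f=lambda p:(proj(c,stg(p,P[use]))-k[use]).ravel()
r=least_squares(f,[560,-190,0]); print(r.x,f(r.x).reshape(-1,2).round(1))
# carrier rough
to(470,170,250,0.1)
E
```

```text
[ 5.34262322e+02 -1.91173987e+02  7.16136507e-02] [[-1.  -0.2]
 [ 0.   1. ]
 [-0.7 -0.5]
 [-0.1 -0. ]
 [-1.  -0.5]
 [ 2.7  0.2]]
rot first [-0.001 -0.    -0.401] then [-231.1 -476.   -11.1] open 85.5 F [ 0.4  1.  -1.2] t 0.25
```

Careful with the scale: shifts go in shares of 62.5 mm and turns go in units of 0.1 rad. That gives: -23 mm is -0.368, -10 mm is -0.16, -0.134 rad is -1.34.

Call:
send_path:
  deltas: "0 0 0 0 0 -1.34 85 | 0 0 0 0 0 -1.34 85 | 0 0 0 0 0 -1.33 85 | -0.368 -0.7616 0 0 0 0 85 | -0.368 -0.7616 0 0 0 0 85 | -0.368 -0.7616 0 0 0 0 85 | -0.368 -0.7616 0 0 0 0 85 | -0.368 -0.7616 0 0 0 0 85 | -0.368 -0.7616 0 0 0 0 85 | -0.368 -0.7616 0 0 0 0 85 | -0.368 -0.7616 0 0 0 0 85 | -0.368 -0.7616 0 0 0 0 85 | -0.368 -0.7616 -0.16 0 0 0 85 | 0 0 0 0 0 0 85 | 0 0 0 0 0 0 85"
  squeeze: 60

```text
clock: 2.12
ee_pos: [468.8, 170.7, 249.2]
orientation: [-0.0, -0.05, 0.999, 0.0]
force: [-0.2, 0.2, -0.1]
opening: 85.1
gripper_force: 0.0
```

```bash
python3 - <<'E'
from h import *
c=cam("wrist"); cv2.imwrite("pics/w1.png",c["frame"]); import pickle; pickle.dump(c,open("w1.pkl","wb"))
E
```

```text
(no output)
```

View pics/w1.png

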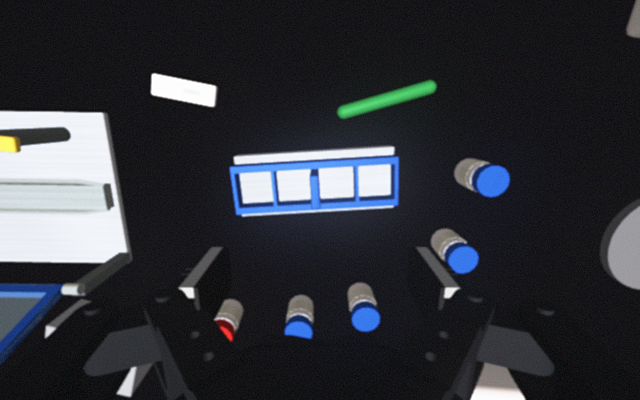

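```bash
python3 - <<'E'
from h import *
import pickle
c=pickle.load(open("w1.pkl","rb"));H=hsv(c)
m=cv2.inRange(H,(100,120,60),(130,255,255))>0
for s,ce,k in blobs(m,200):
    if s[2]>100 and s[0]>200:
        lo=np.array([(u,np.nonzero(k[:,u])[0].max()+.5) for u in range(s[0]+8,s[0]+s[2]-8)])
        W=np.array([px(c,u,v,42) for u,v in lo]); q=np.polyfit(W[:,1],W[:,0],1); q=np.polyfit(W[:,1],W[:,0],1,w=(abs(W[:,0]-np.polyval(q,W[:,1]))<1.5)+1e-6)
        print("edge yaw",-np.arctan(q[0]),q, "resid",np.std(W[:,0]-np.polyval(q,W[:,1])))
        v=int(ce[1]); 
        for vv in range(v-12,v+16,5):
            u=np.nonzero(k[vv])[0]; a=px(c,u.min()-.5,vv,42);b=px(c,u.max()+.5,vv,42); print(a.round(1),b.round(1),np.hypot(*(b-a)[:2]).round(1))
    elif s[4]>200: print(s,ce, px(c,*ce,60).round(1))
E
```

```text
edge yaw 0.16128588302868258 [-1.62699107e-01  5.36602062e+02] resid 0.558477982151655
[475.2  65.7  42. ] [455.3 263.8  42. ] 199.1
[481.  67.  42.] [461.2 264.8  42. ] 198.8
[486.9  68.3  42. ] [467.1 265.8  42. ] 198.6
[493.   68.4  42. ] [473.  266.9  42. ] 199.5
[498.9  69.7  42. ] [479.2 266.8  42. ] 198.0
[505.  71.  42.] [485.1 269.   42. ] 199.0
[ 473  164   38   34 1025] [491.3902439  180.37365854] [450.5 361.6  60. ]
[445 243  35  32 841] [461.87277051 258.0725327 ] [546.9 350.6  60. ]
[   0  283   63   81 1919] [ 26.95414278 310.67587285] [ 673.3 -178.9   60. ]
[351 302  30  31 734] [365.18392371 317.29155313] [640.5 247.2  60. ]
[284 316  30  24 530] [298.79622642 327.67924528] [664.4 164.5  60. ]
```

```bash
python3 - <<'E'
from h import *
to(480,167.5,50,0.163)
E
```

```text
rot first [ 0.    -0.001 -0.061] then [-10.8  -5.6 199.1] open 85.3 F [-0.8 -0.4  0.3] t 2.175
```

Scaled: 50 mm is 0.8, 30 mm is 0.48, -0.061 rad is -0.61.

Call:
send_path:
  deltas: "0 0 0 0 0 -0.61 45 | -0.1728 -0.0896 0 0 0 0 45 | 0 0 0.8 0 0 0 45 | 0 0 0.8 0 0 0 45 | 0 0 0.8 0 0 0 45 | 0 0 0.48 0 0 0 45 | 0 0 0.304 0 0 0 45 | 0 0 0 0 0 0 45 | 0 0 0 0 0 0 0 | 0 0 0 0 0 0 0 | 0 0 0 0 0 0 0 | 0 0 0 0 0 0 0 | 0 0 0 0 0 0 0 | 0 0 -0.32 0 0 0 0 | 0 0 -0.32 0 0 0 0 | 0 0 -0.32 0 0 0 0 | 0 0 0 0 0 0 0"
  squeeze: 90

```text
clock: 4.3
ee_pos: [481.6, 166.8, 111.6]
orientation: [0.002, -0.08, 0.997, 0.001]
force: [-0.3, -0.5, -2.4]
opening: 8.6
gripper_force: 88.1
```

```bash
python3 - <<'E'
from h import *
to(517,35,135,0.072)
E
```

```text
rot first [0.001 0.003 0.089] then [ -25.8 -134.   -23.4] open 8.6 F [-0.3 -0.5 -2.4] t 4.3
```

Call:
send_path:
  deltas: "0 0 -0.384 0 0 0.91 0 | -0.288 -0.704 0 0 0 0 0 | -0.288 -0.704 0 0 0 0 0 | -0.144 -0.704 0 0 0 0 0 | 0 0 0 0 0 0 0 | 0 0 0 0 0 0 0"

```text
clock: 5.05
ee_pos: [534.0, 38.3, 133.5]
orientation: [-0.001, -0.035, 0.999, 0.0]
force: [0.1, 0.2, -2.1]
opening: 8.3
gripper_force: 88.3
```

```bash
python3 - <<'E'
from h import *
c=cam("wrist"); cv2.imwrite("pics/w2.png",c["frame"]); import pickle; pickle.dump(c,open("w2.pkl","wb"))
to(517,35,135,0.072)
E
```

```text
rot first [ 0.001 -0.001 -0.   ] then [17.3 -2.9 -1.4] open 8.7 F [-0.5  0.9 -3.3] t 5.1
```

View pics/w2.png

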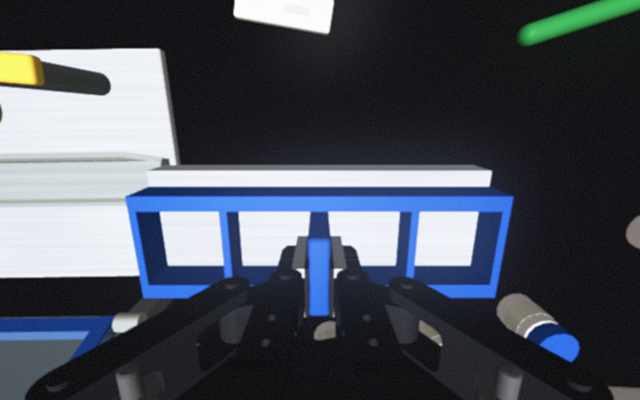

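```bash
python3 - <<'E'
from h import *
import pickle
c=pickle.load(open("w2.pkl","rb"))
p=[534.26,-191.17,.0716]
P=[[-102,102,10],[0,97,25],[-22.5,60,25],[22.5,60,25],[-22.5,67,25],[-18,97,25],[-102,60,10],[98,102,10],[87,99,94]]
print(proj(c,stg(p,P)).round(1))
crop(c,0,30,200,340,2.5 and 2,"c2.png")
cv2.imwrite("pics/c2.png",cv2.resize(c["frame"][30:180,0:200],None,fx=4,fy=4,interpolation=cv2.INTER_CUBIC))
E
```

```text
[[158.3  50.8]
 [160.9 181. ]
 [111.5 154. ]
 [121.4 206.8]
 [120.1 154. ]
 [157.7 159.5]
 [105.2  50.9]
 [188.4 276.5]
 [131.1 325.2]]
```

View pics/c2.png

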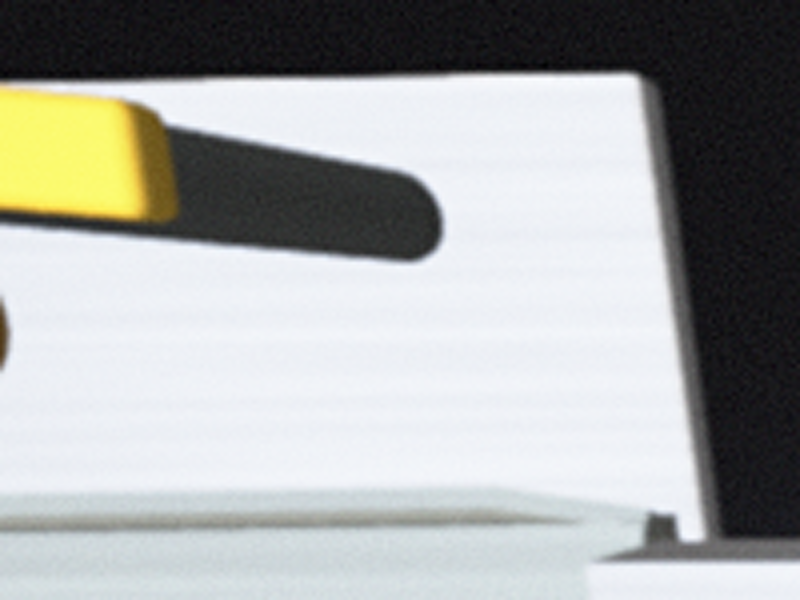

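```bash
python3 - <<'E'
from h import *
import pickle
from scipy.optimize import least_squares
c=pickle.load(open("w2.pkl","rb"))
def f(p):
    q=proj(c,stg(p,[[-102,102,10],[-22.5,67,25],[-18,97,25]]))
    r=[(q-[[160,48],[125,152],[162.5,159]]).ravel()]
    inv=lambda u,v,z:(lambda w:np.array([np.cos(p[2])*(w[0]-p[0])+np.sin(p[2])*(w[1]-p[1]),-np.sin(p[2])*(w[0]-p[0])+np.cos(p[2])*(w[1]-p[1])]))(px(c,u,v,z))
    return np.r_[r[0],inv(2,50,10)[0]+102,inv(2,153,25)[0]+22.5,inv(174.5,163,10)[1]-102]
r=least_squares(f,[534,-191,.07]);print(r.x,r.fun.round(1))
# carrier in camera: block top corners, foot edge
for yaw in [.072]:
  for z0 in (83,85): 
    s=env.state();print(s["ee_pos"])
    q=[*s["ee_pos"][:2],yaw]
    P=[[-29,-97,z0+42-0],[-29,97,z0+42],[29,-97,z0+42],[29,97,z0+42],[-38,-97,z0+20],[-38,97,z0+20]]
    print(z0,proj(c,stg(q,P)).round(1))
E
```

```text
[ 5.33276055e+02 -1.87993113e+02  7.95725594e-02] [ 1.   0.6 -1.4  0.4 -1.3 -1.4 -0.2 -0.5 -2. ]
[534.06630199  39.0954298  133.63465934]
83 [[127.  197.9]
 [513.8 197.1]
 [145.3 298.9]
 [495.6 298.2]
 [148.3 172.3]
 [492.  171.5]]
[534.06630199  39.0954298  133.63465934]
85 [[124.5 199. ]
 [516.3 198.2]
 [143.3 301.1]
 [497.6 300.4]
 [146.3 172.9]
 [494.  172.2]]
```

```bash
cat >> h.py <<'E'
ST=[533.3,-188.3,.079]
def tos(x,y,z,psi=0): 
    w=stg(ST,[[x,y,z]])[0]; to(*w,ST[2]+psi)
E
python3 - <<'E'
from h import *
tos(0,206,63)
E
```

```text
rot first [ 0.001 -0.001 -0.007] then [ 18.7 -20.6  70.6] open 8.7 F [-0.5  0.9 -3.3] t 5.1
```

Call:
send_path:
  deltas: "0.2992 -0.3296 0 0 0 -0.07 0 | 0 0 0.48 0 0 0 0 | 0 0 0.48 0 0 0 0 | 0 0 0.1696 0 0 0 0 | 0 0 0 0 0 0 0 | 0 0 0 0 0 0 0"

```text
clock: 5.85
ee_pos: [518.3, 16.4, 64.6]
orientation: [0.001, -0.039, 0.999, 0.0]
force: [0.8, -0.4, -1.6]
opening: 8.8
gripper_force: 88.3
```

```bash
python3 - <<'E'
from h import *
tos(0,206,63)
c=cam("wrist"); cv2.imwrite("pics/w3.png",cv2.resize(c["frame"][60:230,0:200],None,fx=4,fy=3.5,interpolation=cv2.INTER_CUBIC))
E
```

```text
rot first [ 0.     0.002 -0.001] then [1.2 0.7 1.6] open 8.8 F [ 0.8 -0.4 -1.6] t 5.85
```

View pics/w3.png

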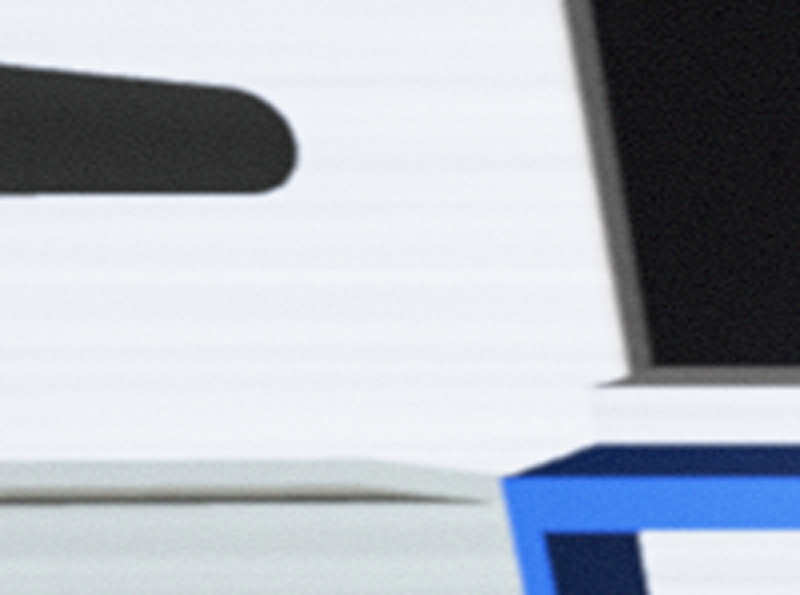

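```bash
python3 - <<'E'
from h import *
c=cam("wrist")
a=px(c,160,169.7,32.5);b=px(c,60,191.9,25);d=px(c,130,60+477/3.5,54.5)
n=np.array([np.cos(.079),np.sin(.079)])
for q,o in((a,-38),(b,-22.5),(d,-29)): print(q.round(1),(q[:2]-[533.3,-188.3])@n-o)
E
```

```text
[486.8 -76.8  32.5] 0.426085810252701
[ 506.8 -142.    25. ] -0.2372824202882562
[496.8 -81.4  54.5] 1.1023830311781424
```

Call:
send_path:
  deltas: "0.0192 0 0.0256 0 0 0 0 | 0 -0.16 0 0 0 0 0 | 0 -0.16 0 0 0 0 0 | 0 -0.16 0 0 0 0 0 | 0 -0.16 0 0 0 0 0 | 0 0 0 0 0 0 0"

```text
clock: 6.7
ee_pos: [519.6, -25.9, 62.2]
orientation: [0.0, -0.037, 0.999, -0.001]
force: [0.5, -0.6, 0.6]
opening: 8.2
gripper_force: 89.5
```

```bash
python3 - <<'E'
from h import *
tos(0,0,63); print(env.state()["wrist_torque"])
E
```

```text
rot first [-0.001  0.    -0.004] then [  -0.8 -163.    -0.8] open 8.2 F [ 0.5 -0.6  0.6] t 6.7
[-0.54509385 -0.0594427   0.0308616 ]
```

Call:
send_path:
  deltas: "0 -0.192 -0.0048 0 0 -0.03 0 | 0 -0.192 0 0 0 0 0 | 0 -0.192 0 0 0 0 0 | 0 -0.192 0 0 0 0 0 | 0 -0.192 0 0 0 0 0 | 0 -0.192 0 0 0 0 0 | 0 -0.192 0 0 0 0 0 | 0 -0.192 0 0 0 0 0 | 0 0 0 0 0 0 0"

```text
clock: 7.82
ee_pos: [527.3, -122.4, 62.6]
orientation: [0.0, -0.039, 0.999, -0.001]
force: [-0.3, -3.8, 2.4]
opening: 8.6
gripper_force: 90.0
```

```bash
python3 - <<'E'
from h import *
tos(0,0,62); print(env.state()["wrist_torque"])
E
```

```text
rot first [-0.002  0.001 -0.001] then [ -0.8 -66.2   0.6] open 8.6 F [-0.3 -3.8  2.4] t 7.825
[-0.66075387 -0.07614741  0.01066044]
```

Call:
send_path:
  deltas: "0 -0.192 0 0 0 0 0 | 0 -0.192 0 0 0 0 0 | 0 -0.192 0 0 0 0 0 | 0 -0.192 0 0 0 0 0 | 0 -0.128 0 0 0 0 0 | 0 -0.064 0 0 0 0 0 | 0 0 0 0 0 0 0"

```text
clock: 8.7
ee_pos: [532.1, -179.3, 62.5]
orientation: [0.0, -0.04, 0.999, 0.0]
force: [-0.4, 2.9, 3.6]
opening: 8.6
gripper_force: 90.3
```

```bash
python3 - <<'E'
from h import *
tos(0,0,62); print(env.state()["wrist_torque"])
E
```

```text
rot first [0.    0.    0.001] then [-0.5 -9.   0.5] open 8.6 F [-0.4  2.9  3.6] t 8.7
[ 0.45835408 -0.05272986 -0.01056058]
```

Now creep to the stop.

Scaled: -3 mm is -0.048.

Call:
send_path:
  deltas: "0 -0.048 0 0 0 0 0 | 0 -0.048 0 0 0 0 0 | 0 0 0 0 0 0 0"

```text
clock: 9.07
ee_pos: [532.6, -184.8, 62.5]
orientation: [0.0, -0.04, 0.999, 0.0]
force: [-1.5, 2.7, 5.3]
opening: 8.4
gripper_force: 90.4
```

Call:
send_path:
  deltas: "0 -0.032 0 0 0 0 0 | 0 0 0 0 0 0 0"

```text
clock: 9.32
ee_pos: [532.8, -186.5, 62.5]
orientation: [0.0, -0.041, 0.999, 0.0]
force: [0.0, 3.7, 6.2]
opening: 8.8
gripper_force: 90.4
```

Call:
send_path:
  deltas: "0 -0.032 0 0 0 0 0 | 0 0 0 0 0 0 0"

```text
clock: 9.57
ee_pos: [533.0, -188.4, 62.5]
orientation: [0.0, -0.041, 0.999, 0.0]
force: [-0.5, 3.8, 5.7]
opening: 8.4
gripper_force: 90.4
```

Scaled: -2 mm is -0.032.

Call:
send_path:
  deltas: "0 -0.032 0 0 0 0 0 | 0 0 0 0 0 0 0"

```text
clock: 9.82
ee_pos: [533.0, -188.5, 62.5]
orientation: [-0.0, -0.041, 0.999, 0.002]
force: [-2.0, 7.9, 8.8]
opening: 8.4
gripper_force: 90.9
```

Call:
send_path:
  deltas: "0 -0.032 0 0 0 0 0 | 0 0 0 0 0 0 0"

```text
clock: 10.07
ee_pos: [532.9, -188.6, 62.5]
orientation: [-0.001, -0.042, 0.999, 0.003]
force: [-2.5, 11.9, 12.2]
opening: 8.6
gripper_force: 91.3
```

Call:
send_path:
  deltas: "0 -0.032 0 0 0 0 0 | 0 0 0 0 0 0 0"

```text
clock: 10.32
ee_pos: [532.8, -188.6, 62.5]
orientation: [-0.001, -0.042, 0.999, 0.004]
force: [-4.5, 17.5, 15.4]
opening: 8.4
gripper_force: 91.8
```

Scaled: -50 mm is -0.8, -30 mm is -0.48.

Call:
send_path:
  deltas: "0 0.08 0 0 0 0 0 | 0 0 0 0 0 0 30 | 0 0 0 0 0 0 40 | 0 0 0 0 0 0 40 | 0 0 -0.48 0 0 0 40 | 0 0 -0.8 0 0 0 40 | 0 0 -0.8 0 0 0 40 | 0 0 -0.48 0 0 0 40 | 0 0 0 0 0 0 40"

```text
clock: 11.45
ee_pos: [534.3, -191.3, 224.9]
orientation: [0.002, -0.04, 0.999, -0.001]
force: [0.2, -0.0, -0.7]
opening: 39.9
gripper_force: 0.0
```

```bash
python3 - <<'E'
from h import *
c=cam("wrist"); cv2.imwrite("pics/w4.png",c["frame"]); import pickle; pickle.dump(c,open("w4.pkl","wb"))
P=[[-29,-97,53],[-29,97,53],[29,-97,53],[29,97,53],[-38,-97,31],[-38,97,31],[-56,-50,83],[-56,-73,83],[-56,-27,83],[-76,50,131],[-76,32,131],[-76,68,131]]
print(proj(c,stg(ST,P)).round(1)); print(env.state()["joint_pos"])
tos(-56,-50,160,-np.pi/2)
tos(-56,-50,160,np.pi/2)
E
```

```text
[[227.7 153.8]
 [416.8 153.9]
 [232.2 207.7]
 [411.9 207.9]
 [233.  142.9]
 [411.2 143. ]
 [267.3 128.1]
 [241.9 128.1]
 [292.8 128.1]
 [391.8 103.1]
 [367.2 103.1]
 [416.4 103.1]]
[ 0.17456194  0.41142445  0.11607985  1.78816486 -0.05713331  0.9434654
  1.96504301]
rot first [1.000e-03 2.000e-03 1.572e+00] then [-47.5 -55.6  63.1] open 40.0 F [ 0.5  1.  -0.5] t 11.5
rot first [-2.00e-03  1.00e-03 -1.57e+00] then [47.5 55.6 63.1] open 40.0 F [ 0.5  1.  -0.5] t 11.5
```

View pics/w4.png

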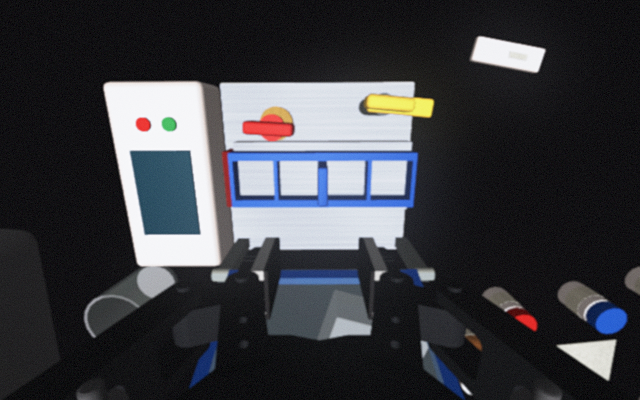

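Scaled: -47.5 mm is -0.76, -40 mm is -0.64, 0.175 rad is 1.75.

Call:
send_path:
  deltas: "0 0 0 0 0 1.75 30 | 0 0 0 0 0 1.75 30 | 0 0 0 0 0 1.75 30 | 0 0 0 0 0 1.75 30 | 0 0 0 0 0 1.75 30 | 0 0 0 0 0 1.75 30 | 0 0 0 0 0 1.75 30 | 0 0 0 0 0 1.75 30 | 0 0 0 0 0 1.72 30 | -0.76 -0.64 0 0 0 0 30 | 0 -0.2496 0 0 0 0 30 | 0 0 0 0 0 0 30 | 0 0 0 0 0 0 30"
  squeeze: 60

```text
clock: 13.12
ee_pos: [481.9, -240.9, 221.9]
orientation: [-0.0, 0.678, 0.735, 0.0]
force: [0.8, 0.3, -0.4]
opening: 30.0
gripper_force: 0.0
```

```bash
python3 - <<'E'
from h import *
tos(-56,-50,64,-np.pi/2)
print(env.state()["joint_pos"])
c=cam("wrist"); cv2.imwrite("pics/w5.png",c["frame"]);print(proj(c,stg(ST,[[-56,-50,83],[-56,-73,83],[-56,-27,83]])).round(1))
H=hsv(c); m=(cv2.inRange(H,(0,150,150),(8,255,255))|cv2.inRange(H,(172,150,150),(180,255,255)))>0
for s,ce,k in blobs(m,150): print(s,cv2.minAreaRect(np.argwhere(k)[:,::-1].astype(np.float32)))
E
```

```text
rot first [-0.    -0.001  0.002] then [ -1.6  -0.6 157.9] open 30.0 F [ 0.8  0.3 -0.4] t 13.125
[ 4.22293486e-04  3.96328192e-01  4.84607921e-01  1.87338500e+00
 -2.27427742e-01  9.26705488e-01  6.71607032e-01]
[[318.  192.3]
 [318.  215.3]
 [318.  168.3]]
[307 169  23  46 642] ((318.941162109375, 191.2647247314453), (44.626548767089844, 22.070741653442383), 75.96376037597656)
```

Scaled: 50 mm is 0.8, 40 mm is 0.64, 0.15 rad is 1.5.

Call:
send_path:
  deltas: "-0.0256 -0.0096 0 0 0 1.5 30 | 0 0 0.8 0 0 0 30 | 0 0 0.8 0 0 0 30 | 0 0 0.64 0 0 0 30 | 0 0 0.288 0 0 0 30 | 0 0 0 0 0 0 30 | 0 0 0 0 0 0 0 | 0 0 0 0 0 0 0 | 0 0 0 0 0 0 0 | 0 0 0 0 0 0 0 | 0 0 0 0 0 0 0"
  squeeze: 60

```text
clock: 14.55
ee_pos: [481.8, -244.2, 65.9]
orientation: [0.001, 0.732, 0.682, 0.001]
force: [-0.4, -0.2, 7.9]
opening: 11.0
gripper_force: 59.4
```

Call:
send_path:
  deltas: "0 0 0 0 0 1.8 0 | 0 0 0 0 0 1.8 0 | 0 0 0 0 0 1.8 0 | 0 0 0 0 0 1.8 0 | 0 0 0 0 0 1.8 0 | 0 0 0 0 0 1.8 0 | 0 0 0 0 0 1.8 0 | 0 0 0 0 0 1.8 0 | 0 0 0 0 0 1.8 0 | 0 0 0 0 0 1.8 0 | 0 0 0 0 0 1.8 0 | 0 0 0 0 0 0 0 | 0 0 0 0 0 0 0"

```text
clock: 16.18
ee_pos: [480.9, -242.8, 65.8]
orientation: [-0.001, 0.971, -0.238, 0.0]
force: [-4.6, 5.5, 14.4]
opening: 11.2
gripper_force: 60.6
```

```bash
python3 - <<'E'
from h import *
s=env.state();print(s["wrist_torque"],s["joint_pos"])
tos(-56,-50,64,-np.pi/2-2.3)
E
```

```text
[0.97343661 1.00474952 0.00558519] [-0.24446795  0.81784184  0.87829876  1.97702116 -0.90439644  0.80008799
 -0.88031249]
rot first [-0.003  0.001  0.171] then [ 0.3 -0.5  1.8] open 11.2 F [-4.6  5.5 14.4] t 16.175
```

Scaled: -1 mm is -0.016, 0.15 rad is 1.5.

Call:
send_path:
  deltas: "0 0 -0.016 0 0 1.5 0 | 0 0 0 0 0 0.5 0 | 0 0 0 0 0 0 0 | 0 0 0 0 0 0 0"

```text
clock: 16.68
ee_pos: [480.9, -242.6, 65.9]
orientation: [-0.001, 0.943, -0.333, -0.0]
force: [-1.0, 3.8, 4.6]
opening: 10.9
gripper_force: 59.8
```

```bash
python3 - <<'E'
from h import *
s=env.state();print(s["wrist_torque"],s["joint_pos"])
tos(-56,-50,64,-np.pi/2-2.3)
E
```

```text
[ 0.71231286  0.50295074 -0.03341253] [-0.27008655  0.84332514  0.92125633  1.97817389 -0.94476575  0.82751625
 -1.04798276]
rot first [-0.002  0.001 -0.029] then [ 0.4 -0.3  1.9] open 10.9 F [-1.   3.8  4.6] t 16.675
```

Careful with the scale: shifts go in shares of 62.5 mm and turns go in units of 0.1 rad. That gives: -60 mm is -0.96, -40 mm is -0.64.

Call:
send_path:
  deltas: "0 0 0 0 0 0 30 | 0 0 0 0 0 0 30 | 0 0 -0.64 0 0 0 30 | 0 0 -0.96 0 0 0 30 | 0 0 -0.96 0 0 0 60 | 0 0 0 0 0 0 60 | 0 0 0 0 0 0 60"

```text
clock: 17.55
ee_pos: [480.6, -243.4, 225.0]
orientation: [-0.0, 0.943, -0.333, -0.0]
force: [-0.2, 0.1, -0.5]
opening: 60.1
gripper_force: 0.0
```

```bash
python3 - <<'E'
from h import *
c=cam("wrist"); cv2.imwrite("pics/w6.png",c["frame"])
to(655,205,230,ST[2]-np.pi/2-2.36)
to(655,205,230,ST[2]-np.pi/2)
c=cam("top");H=hsv(c)
m=cv2.inRange(H,(100,120,60),(130,255,255))>0
for s,ce,k in blobs(m,100):
    if s[4]<300: print(ce.round(1),px(c,*ce,57).round(0))
E
```

```text
rot first [0.    0.002 0.03 ] then [-159.7 -453.8   -5.6] open 60.1 F [ 0.4  0.3 -0.4] t 17.6
rot first [-2.00e-03  1.00e-03 -2.33e+00] then [433.  209.6  -5.6] open 60.1 F [ 0.4  0.3 -0.4] t 17.6
[253.2 157.6] [674. 162.  57.]
[217.6 168.8] [645. 246.  57.]
[171.7 207.1] [551. 350.  57.]
[  8.3 217.7] [520. 739.  57.]
[164.2 248.4] [454. 362.  57.]
```

View pics/w6.png

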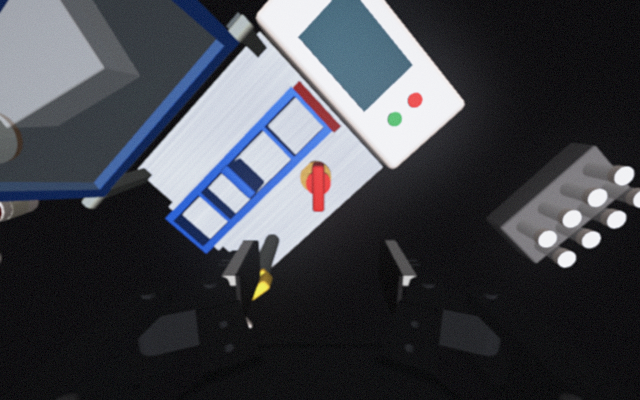

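Scaled: 50 mm is 0.8, -0.18 rad is -1.8.

Call:
send_path:
  deltas: "0 0 0 0 0 -1.8 70 | 0 0 0 0 0 -1.8 70 | 0 0 0 0 0 -1.8 70 | 0 0 0 0 0 -1.8 70 | 0 0 0 0 0 -1.8 70 | 0 0 0 0 0 -1.8 70 | 0 0 0 0 0 -1.8 70 | 0 0 0 0 0 -1.8 70 | 0 0 0 0 0 -1.8 70 | 0 0 0 0 0 -1.8 70 | 0 0 0 0 0 -1.8 70 | 0 0 0 0 0 -1.8 70 | 0 0 0 0 0 -1.7 70 | 0.8 0 0 0 0 0 70 | 0.8 0 0 0 0 0 70 | 0.8 0 0 0 0 0 70 | 0.8 0 0 0 0 0 70"

```text
clock: 19.77
ee_pos: [463.8, -42.8, 224.4]
orientation: [-0.001, 0.679, 0.734, -0.001]
force: [1.4, 0.6, -0.5]
opening: 70.1
gripper_force: 0.0
```

Call:
send_path:
  deltas: "0.8 0.48 0 0 0 0 70 | 0.8 0.48 0 0 0 0 70 | 0.72 0.48 0 0 0 0 70 | 0.72 0.56 0 0 0 0 70 | 0.368 0.64 0 0 0 0 70 | 0.32 0.7136 -0.08 0 0 0 70 | 0 0 0 0 0 0 70 | 0 0 0 0 0 0 70"

```text
clock: 20.78
ee_pos: [654.4, 203.5, 228.7]
orientation: [-0.001, 0.679, 0.734, -0.001]
force: [0.1, 0.1, -0.8]
opening: 70.0
gripper_force: 0.0
```

```bash
cat >> h.py <<'E'
def caps():
    c=cam("wrist");H=hsv(c); m=cv2.inRange(H,(100,120,60),(130,255,255))>0
    out=[]
    for s,ce,k in blobs(m,150):
        if s[4]>6000 or s[0]==0 or s[1]==0 or s[0]+s[2]>=640 or s[1]+s[3]>=400: continue
        p0=px(c,*ce,57)[:2]
        # fit: cap cylinder silhouette centroid
        def cen(p):
            a=np.linspace(0,6.283,40); P=np.r_[[[p[0]+18*np.cos(t),p[1]+18*np.sin(t),z] for t in a for z in (45,60)]]
            h=cv2.convexHull(proj(c,P).astype(np.float32)); M=cv2.moments(h); return np.array([M["m10"]/M["m00"],M["m01"]/M["m00"]]),M["m00"]
        from scipy.optimize import least_squares
        q=least_squares(lambda p:cen(p)[0]-ce,p0,diff_step=1e-3).x
        print("cap",ce.round(0),"at",q.round(1),"area ratio",round(s[4]/cen(q)[1],2)); out.append(q)
    return c,out
E
python3 - <<'E'
from h import *
s=env.state();print(s["joint_pos"],s["ee_pos"])
caps()
E
```

```text
[-0.65399662  0.64537102  0.45290541  1.46049763 -0.29808451  1.10751969
 -0.06759426] [654.42193831 203.4546495  228.70835045]
cap [311. 140.] at [642.4 247.2] area ratio 1.08
cap [332. 220.] at [671.9 162.1] area ratio 1.01
```

```bash
python3 - <<'E'
from h import *
to(642.4,247.2,38,ST[2]-np.pi/2)
E
```

```text
rot first [-0.003  0.001 -0.001] then [ 44.8  -8.4 191.2] open 70.3 F [-0.5 -0.7  0.4] t 20.825
```

Call:
send_path:
  deltas: "0.7168 -0.1344 0 0 0 0 65 | 0 0 0.96 0 0 0 65 | 0 0 0.96 0 0 0 65 | 0 0 0.8 0 0 0 65 | 0 0 0.336 0 0 0 65 | 0 0 0 0 0 0 65 | 0 0 0 0 0 0 0 | 0 0 0 0 0 0 0 | 0 0 0 0 0 0 0 | 0 0 0 0 0 0 0 | 0 0 -0.8 0 0 0 0 | 0 0 -0.8 0 0 0 0 | 0 0 -0.64 0 0 0 0 | 0 0 0 0 0 0 0"
  squeeze: 40

```text
clock: 22.58
ee_pos: [646.3, 249.1, 184.6]
orientation: [0.002, 0.679, 0.734, 0.004]
force: [0.7, -0.2, -1.5]
opening: 34.9
gripper_force: 40.4
```

```bash
python3 - <<'E'
from h import *
tos(0,-72,180,-np.pi/4)
tos(0,-72,180,-np.pi/2)
E
```

```text
rot first [ 0.009  0.001 -0.785] then [-248.9 -457.     4.6] open 34.9 F [ 0.7 -0.2 -1.5] t 22.575
rot first [ 0.008 -0.003 -0.   ] then [-499.1 -147.1    4.6] open 34.9 F [ 0.7 -0.2 -1.5] t 22.575
```

Call:
send_path:
  deltas: "-0.64 -0.64 0 0 0 0 0 | -0.64 -0.64 0 0 0 0 0 | -0.64 -0.64 0 0 0 0 0 | -0.64 -0.432 0 0 0 0 0 | -0.8 0 0 0 0 0 0 | -0.8 0 0 0 0 0 0 | -0.8 0 0 0 0 0 0 | -0.8 0 0 0 0 0 0 | -0.8 0 0 0 0 0 0 | -0.8 0 0 0 0 0 0 | -0.624 0 0 0 0 -1.25 0 | 0 0 0 0 0 -1.65 0 | 0 0 0 0 0 -1.65 0 | 0 0 0 0 0 -1.65 0 | 0 0 0 0 0 -1.65 0 | 0 0 0 0 0 0 0 | 0 0 0 0 0 0 0"

```text
clock: 24.7
ee_pos: [536.1, -260.5, 179.1]
orientation: [-0.0, 0.348, 0.938, 0.0]
force: [-0.0, -0.3, 0.7]
opening: 34.6
gripper_force: 40.4
```

```bash
python3 - <<'E'
from h import *
tos(0,-72,110,-np.pi/4)
E
```

```text
rot first [-0.    -0.001 -0.004] then [-1.9  2.2 69.1] open 34.6 F [-0.  -0.3  0.7] t 24.7
```

Scaled: 40 mm is 0.64, 29 mm is 0.464.

Call:
send_path:
  deltas: "-0.0304 0.0352 0 0 0 0 0 | 0 0 0.64 0 0 0 0 | 0 0 0.464 0 0 0 0 | 0 0 0.192 0 0 0 0 | 0 0 0.192 0 0 0 0 | 0 0 0.192 0 0 0 0 | 0 0 0 0 0 0 0"

```text
clock: 25.58
ee_pos: [539.2, -260.2, 74.1]
orientation: [-0.0, 0.346, 0.938, -0.0]
force: [0.6, 1.1, -1.3]
opening: 35.1
gripper_force: 40.5
```

```bash
python3 - <<'E'
from h import *
tos(0,-72,70,-np.pi/4)
E
```

```text
rot first [-0. -0. -0.] then [ 0.2 -0.1  4.1] open 35.1 F [ 0.6  1.1 -1.3] t 25.575
```

Scaled: 4 mm is 0.064, -60 mm is -0.96.

Call:
send_path:
  deltas: "0 0 0.064 0 0 0 0 | 0 0 0.016 0 0 0 0 | 0 0 0 0 0 0 0 | 0 0 0 0 0 0 44 | 0 0 0 0 0 0 44 | 0 0 0 0 0 0 44 | 0 0 -0.32 0 0 0 44 | 0 0 -0.64 0 0 0 44 | 0 0 -0.96 0 0 0 60 | 0 0 -0.64 0 0 0 60 | 0 0 0 0 0 0 60 | 0 0 0 0 0 0 60"

```text
clock: 27.08
ee_pos: [539.0, -260.0, 229.6]
orientation: [-0.0, 0.346, 0.938, 0.0]
force: [-0.3, -0.1, -0.4]
opening: 60.1
gripper_force: 0.0
```

```bash
python3 - <<'E'
from h import *
c=cam("wrist"); cv2.imwrite("pics/w7.png",c["frame"])
to(671.9,162.1,180,ST[2]-np.pi/2)
E
```

```text
rot first [-0.001 -0.001  0.785] then [410.  166.2  48.8] open 60.1 F [-0.1  1.   0.3] t 27.125
```

View pics/w7.png

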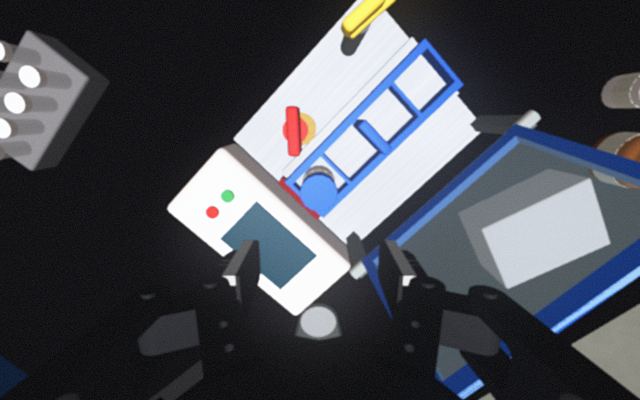

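Call:
send_path:
  deltas: "0 0 0 0 0 1.57 65 | 0 0 0 0 0 1.57 65 | 0 0 0 0 0 1.57 65 | 0 0 0 0 0 1.57 65 | 0 0 0 0 0 1.57 65 | 0.8 0 0 0 0 0 65 | 0.8 0 0 0 0 0 65 | 0.8 0 0 0 0 0 65 | 0.8 0 0 0 0 0 65 | 0.8 0 0 0 0 0 65 | 0.848 0.64 0 0 0 0 65 | 0.848 0.688 0 0 0 0 65 | 0.864 0.688 0 0 0 0 65 | 0 0.64 0 0 0 0 65 | 0 0 0 0 0 0 65 | 0 0 0 0 0 0 65"

```text
clock: 29.12
ee_pos: [662.2, 147.3, 228.1]
orientation: [-0.001, 0.679, 0.734, -0.001]
force: [0.2, -0.6, -0.1]
opening: 64.7
gripper_force: 0.0
```

```bash
python3 - <<'E'
from h import *
caps()
to(671.9,162.1,38,ST[2]-np.pi/2)
E
```

```text
cap [330. 169.] at [671.9 162.9] area ratio 1.05
cap [186. 370.] at [ 510.1 -113.4] area ratio 0.75
rot first [-0.002  0.    -0.001] then [ 14.   10.9 190.6] open 64.9 F [-0.3  0.2  0.1] t 29.175
```

Scaled: 60 mm is 0.96, -50 mm is -0.8.

Call:
send_path:
  deltas: "0.2368 0.1744 0 0 0 0 65 | 0 0 0.96 0 0 0 65 | 0 0 0.96 0 0 0 65 | 0 0 0.8 0 0 0 65 | 0 0 0.3296 0 0 0 65 | 0 0 0 0 0 0 65 | 0 0 0 0 0 0 0 | 0 0 0 0 0 0 0 | 0 0 0 0 0 0 0 | 0 0 0 0 0 0 0 | 0 0 -0.8 0 0 0 0 | 0 0 -0.8 0 0 0 0 | 0 0 -0.64 0 0 0 0 | 0 0 0 0 0 0 0 | 0 0 0 0 0 0 0"

```text
clock: 31.05
ee_pos: [672.7, 164.0, 178.8]
orientation: [-0.0, 0.679, 0.735, 0.0]
force: [-0.2, -0.9, -2.0]
opening: 34.8
gripper_force: 40.1
```

```bash
python3 - <<'E'
from h import *
tos(0,-26,110,-np.pi/2)
E
```

```text
rot first [-0. -0.  0.] then [-366.2 -166.7   68.8] open 34.8 F [-0.2 -0.9 -2. ] t 31.05
```

Scaled: -51 mm is -0.816, -50 mm is -0.8.

Call:
send_path:
  deltas: "-0.16 -0.8 0 0 0 0 0 | -0.4 -0.8 0 0 0 0 0 | -0.48 -0.8 0 0 0 0 0 | -0.8 -0.2672 0 0 0 0 0 | -0.8 0 0 0 0 0 0 | -0.8 0 0 0 0 0 0 | -0.8 0 0 0 0 0 0 | -0.8 0 0 0 0 0 0 | -0.816 0 0 0 0 0 0 | 0 0 0 0 0 0 0 | 0 0 0.48 0 0 0 0 | 0 0 0.48 0 0 0 0 | 0 0 0.128 0 0 0 0 | 0 0 0 0 0 0 0 | 0 0 0 0 0 0 0"

```text
clock: 32.92
ee_pos: [536.4, -214.2, 111.8]
orientation: [0.001, 0.679, 0.735, 0.0]
force: [0.6, -0.1, -0.3]
opening: 34.9
gripper_force: 40.4
```

```bash
python3 - <<'E'
from h import *
tos(0,-26,70,-np.pi/2)
E
```

```text
rot first [0.001 0.001 0.   ] then [ 0.1 -1.1 41.8] open 34.9 F [ 0.6 -0.1 -0.3] t 32.925
```

Scaled: 12 mm is 0.192, 5 mm is 0.08.

Call:
send_path:
  deltas: "0 -0.016 0.192 0 0 0 0 | 0 0 0.192 0 0 0 0 | 0 0 0.192 0 0 0 0 | 0 0 0.08 0 0 0 0 | 0 0 0 0 0 0 0 | 0 0 0 0 0 0 0"

```text
clock: 33.67
ee_pos: [534.5, -214.5, 71.6]
orientation: [-0.001, 0.679, 0.734, 0.0]
force: [-7.8, 4.9, 26.7]
opening: 35.0
gripper_force: 43.9
```

Call:
send_path:
  deltas: "0 0 -0.024 0 0 0 0 | 0 0 0 0 0 0 44 | 0 0 0 0 0 0 44 | 0 0 0 0 0 0 44 | 0 0 -0.32 0 0 0 44 | 0 0 -0.64 0 0 0 44 | 0 0 -0.96 0 0 0 60 | 0 0 -0.64 0 0 0 60 | 0.8 0 0 0 0 0 65 | 0.8 0 0 0 0 0 65 | 0.8 0 0 0 0 0 65 | 0.8 0 0 0 0 0 65 | 0.8 0 0 0 0 0 65 | 0 0 0 0 0 0 65 | 0 0 0 0 0 0 65"

```text
clock: 35.55
ee_pos: [515.2, 34.1, 232.2]
orientation: [0.001, 0.679, 0.734, 0.0]
force: [-0.4, -0.4, -0.8]
opening: 65.2
gripper_force: 0.0
```

```bash
python3 - <<'E'
from h import *
to(547,350,230,ST[2]-np.pi/2)
c=cam("top");H=hsv(c)
m=cv2.inRange(H,(100,120,60),(130,255,255))>0
for s,ce,k in blobs(m,100): 
    if s[4]<600:print(s,ce.round(1),px(c,*ce,57).round(0),px(c,*ce,88).round(0))
print(stg(ST,[[0,-72,88],[0,-26,88]]))
E
```

```text
rot first [ 0.001  0.    -0.   ] then [312.4  56.6   2.2] open 65.2 F [-0.4 -0.4 -0.8] t 35.55
[164 200  17  15 199] [171.8 207.1] [551. 350.  57.] [547. 340.  88.]
[  0 212  20  13 196] [  8.3 217.7] [520. 739.  57.] [516. 718.  88.]
[156 241  17  16 205] [164.2 248.3] [454. 362.  57.] [452. 351.  88.]
[[ 538.98208538 -260.07544083   88.        ]
 [ 535.35186416 -214.21890919   88.        ]]
```

Call:
send_path:
  deltas: "0.8 0.16 0 0 0 0 65 | 0.8 0.16 0 0 0 0 65 | 0.8 0.16 0 0 0 0 65 | 0.8 0.16 0 0 0 0 65 | 0.8 0.16 0 0 0 0 65 | 0.8 0.1056 0 0 0 0 65 | 0.192 0 0 0 0 0 65 | 0 0 0 0 0 0 65 | 0 0 0 0 0 0 65"

```text
clock: 36.72
ee_pos: [547.8, 347.4, 231.5]
orientation: [0.001, 0.68, 0.733, -0.0]
force: [0.6, -0.3, 1.0]
opening: 65.3
gripper_force: 0.0
```

```bash
python3 - <<'E'
from h import *
c,o=caps()
for q in o: to(*q,38,ST[2]-np.pi/2)
print(env.state()["joint_pos"])
E
```

```text
cap [226. 161.] at [449.2 361.7] area ratio 1.0
cap [319. 179.] at [548.5 350.3] area ratio 1.03
rot first [ 0.     0.001 -0.003] then [ 21.8 -97.1 193.6] open 64.9 F [-0.   0.1 -0.1] t 36.775
rot first [ 0.     0.001 -0.003] then [  2.6   1.  193.6] open 64.9 F [-0.   0.1 -0.1] t 36.775
[-0.88502092  0.56208888  0.36644746  1.56579013 -0.22003775  1.0549673
 -0.38555729]
```

Scaled: 60 mm is 0.96, -50 mm is -0.8.

Call:
send_path:
  deltas: "0.0416 0.016 0 0 0 0 65 | 0 0 0.96 0 0 0 65 | 0 0 0.96 0 0 0 65 | 0 0 0.8 0 0 0 65 | 0 0 0.368 0 0 0 65 | 0 0 0 0 0 0 65 | 0 0 0 0 0 0 0 | 0 0 0 0 0 0 0 | 0 0 0 0 0 0 0 | 0 0 0 0 0 0 0 | 0 0 -0.8 0 0 0 0 | 0 0 -0.8 0 0 0 0 | 0 0 -0.64 0 0 0 0 | 0 0 0 0 0 0 0 | 0 0 0 0 0 0 0"

```text
clock: 38.65
ee_pos: [547.2, 353.1, 178.3]
orientation: [-0.0, 0.679, 0.735, -0.0]
force: [-0.6, -0.4, -1.3]
opening: 34.8
gripper_force: 40.3
```

```bash
python3 - <<'E'
from h import *
tos(0,26,110,-np.pi/2)
E
```

```text
rot first [-0. -0.  0.] then [-512.6  -56.6   68.3] open 34.8 F [-0.6 -0.4 -1.3] t 38.65
```

Call:
send_path:
  deltas: "-0.8 -0.16 0 0 0 0 0 | -0.8 -0.16 0 0 0 0 0 | -0.8 -0.16 0 0 0 0 0 | -0.8 -0.16 0 0 0 0 0 | -0.8 -0.16 0 0 0 0 0 | -0.8 -0.1056 0 0 0 0 0 | -0.8 0 0 0 0 0 0 | -0.8 0 0 0 0 0 0 | -0.8 0 0 0 0 0 0 | -0.8 0 0 0 0 0 0 | -0.2016 0 0 0 0 0 0 | 0 0 0 0 0 0 0 | 0 0 0.48 0 0 0 0 | 0 0 0.48 0 0 0 0 | 0 0 0.128 0 0 0 0 | 0 0 0 0 0 0 0 | 0 0 0 0 0 0 0"

```text
clock: 40.78
ee_pos: [532.5, -162.1, 111.3]
orientation: [0.001, 0.678, 0.735, 0.001]
force: [0.1, 0.2, 0.5]
opening: 34.5
gripper_force: 40.3
```

```bash
python3 - <<'E'
from h import *
tos(0,26,70,-np.pi/2)
E
```

```text
rot first [0.002 0.    0.001] then [-0.1 -1.3 41.3] open 34.5 F [0.1 0.2 0.5] t 40.775
```

Scaled: -60 mm is -0.96, 50 mm is 0.8.

Call:
send_path:
  deltas: "0 -0.0208 0.192 0 0 0 0 | 0 0 0.192 0 0 0 0 | 0 0 0.192 0 0 0 0 | 0 0 0.048 0 0 0 0 | 0 0 0 0 0 0 0 | 0 0 0 0 0 0 44 | 0 0 0 0 0 0 44 | 0 0 0 0 0 0 44 | 0 0 -0.32 0 0 0 44 | 0 0 -0.64 0 0 0 44 | 0 0 -0.96 0 0 0 60 | 0 0 -0.64 0 0 0 60 | 0.8 0 0 0 0 0 65 | 0.8 0 0 0 0 0 65 | 0.8 0 0 0 0 0 65 | 0.8 0 0 0 0 0 65 | 0 0 0 0 0 0 65"

```text
clock: 42.9
ee_pos: [514.0, 41.7, 231.0]
orientation: [-0.001, 0.676, 0.737, 0.0]
force: [-0.0, -0.5, -0.3]
opening: 65.0
gripper_force: 0.0
```

```bash
python3 - <<'E'
from h import *
to(449.2,361.7,230,ST[2]-np.pi/2)
E
```

```text
rot first [-0.001 -0.002  0.008] then [324.1 -39.3   1. ] open 65.0 F [-0.  -0.5 -0.3] t 42.9
```

Scaled: 50 mm is 0.8, 24 mm is 0.384, 0.008 rad is 0.08.

Call:
send_path:
  deltas: "0.8 -0.16 0 0 0 0.08 65 | 0.8 -0.16 0 0 0 0 65 | 0.8 -0.16 0 0 0 0 65 | 0.8 -0.144 0 0 0 0 65 | 0.8 0 0 0 0 0 65 | 0.8 0 0 0 0 0 65 | 0.384 0 0 0 0 0 65 | 0 0 0 0 0 0 65 | 0 0 0 0 0 0 65"

```text
clock: 44.02
ee_pos: [453.3, 354.5, 231.2]
orientation: [0.001, 0.683, 0.731, -0.001]
force: [-0.3, -0.9, -0.2]
opening: 65.0
gripper_force: 0.0
```

```bash
python3 - <<'E'
from h import *
c,o=caps()
for q in o: to(*q,38,ST[2]-np.pi/2)
E
```

```text
cap [317. 175.] at [451.  361.3] area ratio 1.05
rot first [ 0.     0.001 -0.011] then [  6.9  -1.7 193.3] open 64.9 F [-0.6 -0.2 -0.2] t 44.075
```

Call:
send_path:
  deltas: "0.1104 -0.0272 0 0 0 0 65 | 0 0 0.96 0 0 0 65 | 0 0 0.96 0 0 0 65 | 0 0 0.8 0 0 0 65 | 0 0 0.36 0 0 0 65 | 0 0 0 0 0 0 65 | 0 0 0 0 0 0 0 | 0 0 0 0 0 0 0 | 0 0 0 0 0 0 0 | 0 0 0 0 0 0 0 | 0 0 -0.8 0 0 0 0 | 0 0 -0.8 0 0 0 0 | 0 0 -0.64 0 0 0 0 | 0 0 0 0 0 0 0 | 0 0 0 0 0 0 0"

```text
clock: 45.95
ee_pos: [449.5, 363.8, 178.5]
orientation: [-0.0, 0.681, 0.732, -0.0]
force: [-0.2, -0.2, -1.1]
opening: 34.9
gripper_force: 40.4
```

```bash
python3 - <<'E'
from h import *
tos(0,72,110,-np.pi/2)
E
```

```text
rot first [-0.001  0.    -0.008] then [-485.    39.9   68.5] open 34.9 F [-0.2 -0.2 -1.1] t 45.95
```

Scaled: -50 mm is -0.8, -35 mm is -0.56, -0.008 rad is -0.08.

Call:
send_path:
  deltas: "-0.8 0.16 0 0 0 -0.08 0 | -0.8 0.16 0 0 0 0 0 | -0.8 0.16 0 0 0 0 0 | -0.8 0.16 0 0 0 0 0 | -0.8 0 0 0 0 0 0 | -0.8 0 0 0 0 0 0 | -0.8 0 0 0 0 0 0 | -0.8 0 0 0 0 0 0 | -0.8 0 0 0 0 0 0 | -0.56 0 0 0 0 0 0 | 0 0 0 0 0 0 0 | 0 0 0.48 0 0 0 0 | 0 0 0.48 0 0 0 0 | 0 0 0.128 0 0 0 0 | 0 0 0 0 0 0 0 | 0 0 0 0 0 0 0"

```text
clock: 47.95
ee_pos: [528.6, -116.4, 111.7]
orientation: [0.001, 0.679, 0.735, 0.0]
force: [-0.7, 0.1, -0.7]
opening: 35.1
gripper_force: 40.4
```

```bash
python3 - <<'E'
from h import *
tos(0,72,70,-np.pi/2)
E
```

```text
rot first [0.001 0.    0.   ] then [-0.  -1.  41.7] open 35.1 F [-0.7  0.1 -0.7] t 47.95
```

Scaled: 12 mm is 0.192, -60 mm is -0.96.

Call:
send_path:
  deltas: "0 -0.016 0.192 0 0 0 0 | 0 0 0.192 0 0 0 0 | 0 0 0.192 0 0 0 0 | 0 0 0.064 0 0 0 0 | 0 0 0 0 0 0 0 | 0 0 0 0 0 0 44 | 0 0 0 0 0 0 44 | 0 0 0 0 0 0 44 | 0 0 -0.32 0 0 0 44 | 0 0 -0.64 0 0 0 44 | 0 0 -0.96 0 0 0 60 | 0 0 -0.96 0 0 0 60 | 0 0 -0.64 0 0 0 60 | 0 0 0 0 0 0 60 | 0 0 0 0 0 0 60"

```text
clock: 49.82
ee_pos: [526.4, -116.3, 290.0]
orientation: [-0.001, 0.679, 0.735, -0.0]
force: [-0.6, 0.8, -0.2]
opening: 60.1
gripper_force: 0.0
```

```bash
python3 - <<'E'
from h import *
c=cam("wrist"); cv2.imwrite("pics/w8.png",c["frame"])
print(proj(c,stg(ST,[[0,y,91] for y in(-72,-26,26,72)])).round(0))
E
```

```text
[[320. 289.]
 [320. 256.]
 [320. 216.]
 [320. 178.]]
```

View pics/w8.png

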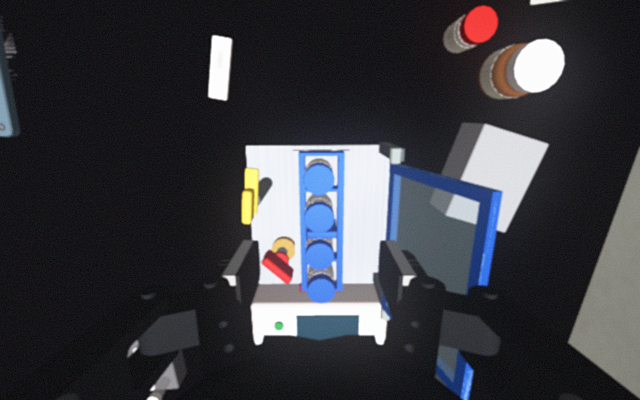

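```bash
python3 - <<'E'
from h import *
c=cam("wrist")
for a in (1.6,1.65,1.7,1.75,1.8,1.85,1.9): print(a,proj(c,stg(ST,[[80-136*np.cos(a),91,98+136*np.sin(a)],[80-136*np.cos(a),-91,98+136*np.sin(a)],[80,91,98]])).round(0).tolist())
s=env.state(); print(s["joint_pos"])
tos(175,0,250,-np.pi/2)
E
```

```text
1.6 [[448.0, 194.0], [422.0, 407.0], [393.0, 163.0]]
1.65 [[458.0, 194.0], [430.0, 407.0], [393.0, 163.0]]
1.7 [[468.0, 194.0], [438.0, 406.0], [393.0, 163.0]]
1.75 [[477.0, 193.0], [446.0, 405.0], [393.0, 163.0]]
1.8 [[486.0, 193.0], [453.0, 403.0], [393.0, 163.0]]
1.85 [[494.0, 192.0], [460.0, 401.0], [393.0, 163.0]]
1.9 [[502.0, 191.0], [466.0, 399.0], [393.0, 163.0]]
[-0.21374459  0.307716    0.4331395   1.79730362 -0.14496882  1.07065958
  0.35064266]
rot first [-0.003 -0.     0.   ] then [-72.3 176.6  39.3] open 60.0 F [ 0.1  0.4 -0.6] t 49.925
```

Scaled: -18 mm is -0.288, 44 mm is 0.704.

Call:
send_path:
  deltas: "-0.288 0.704 0 0 0 0 0 | -0.288 0.704 0 0 0 0 0 | -0.288 0.704 0 0 0 0 0 | -0.288 0.704 0 0 0 0 0 | 0 0 0 0 0 0 0 | 0 0 0.64 0 0 0 0 | 0 0 0.544 0 0 0 0 | 0 0 0 0 0 0 0 | 0 0 0 0 0 0 0"

```text
clock: 51.05
ee_pos: [708.2, -174.6, 218.1]
orientation: [0.001, 0.679, 0.734, 0.0]
force: [-0.2, -0.2, 1.3]
opening: -0.4
gripper_force: 0.0
```

```bash
python3 - <<'E'
from h import *
s=env.state();print(s["joint_pos"])
tos(60,0,215,-np.pi/2)
E
```

```text
[-0.05403708  0.72550703  0.40100861  1.33113652 -0.28891015  1.14071533
  0.45502301]
rot first [ 0.001  0.    -0.   ] then [   0.2 -115.5    3.1] open -0.4 F [-0.2 -0.2  1.3] t 51.05
```

Push the cover toward upright and past it.

Call:
send_path:
  deltas: "0 -0.192 0.032 0 0 0 0 | 0 -0.192 0 0 0 0 0 | 0 -0.192 0 0 0 0 0 | 0 -0.192 0 0 0 0 0 | 0 -0.192 0 0 0 0 0 | 0 -0.192 0 0 0 0 0 | 0 -0.192 0 0 0 0 0 | 0 -0.192 0 0 0 0 0 | 0 -0.192 0 0 0 0 0 | 0 -0.12 0 0 0 0 0 | 0 0 0 0 0 0 0"

```text
clock: 52.42
ee_pos: [592.1, -183.7, 214.8]
orientation: [-0.0, 0.679, 0.734, -0.0]
force: [-0.8, 0.1, 0.6]
opening: -0.1
gripper_force: 0.0
```

```bash
python3 - <<'E'
from h import *
tos(56,0,215,-np.pi/2)
c=cam("side"); cv2.imwrite("pics/s2.png",cv2.resize(c["frame"][90:250,240:440],None,fx=4,fy=3.7))
E
```

```text
rot first [-0.001 -0.    -0.   ] then [ 0.  -3.  -0.2] open -0.1 F [-0.8  0.1  0.6] t 52.425
```

View pics/s2.png

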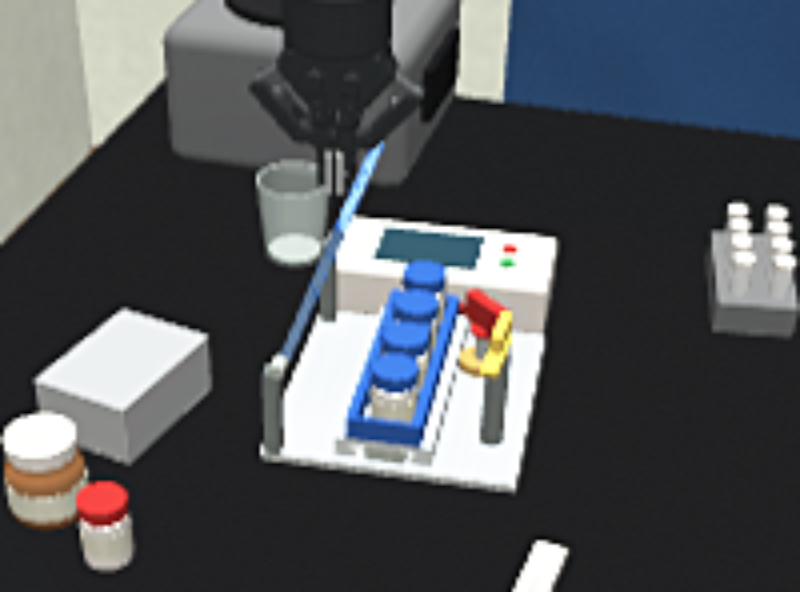

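Scaled: 16 mm is 0.256, 15 mm is 0.24.

Call:
send_path:
  deltas: "0 -0.208 0.08 0 0 0 0 | 0 -0.192 0.096 0 0 0 0 | 0 -0.192 0.112 0 0 0 0 | 0 -0.192 0.208 0 0 0 0 | 0 -0.192 0.208 0 0 0 0 | 0 -0.128 0.256 0 0 0 0 | 0 -0.112 0.24 0 0 0 0 | 0 -0.032 0.176 0 0 0 0 | 0 -0.032 0.08 0 0 0 0 | 0 0 0 0 0 0 0"

```text
clock: 53.72
ee_pos: [513.0, -189.8, 123.5]
orientation: [-0.0, 0.679, 0.735, -0.0]
force: [-0.1, -0.6, 0.5]
opening: 0.2
gripper_force: 0.0
```

```bash
python3 - <<'E'
from h import *
tos(-22,0,109,-np.pi/2)
E
```

```text
rot first [-0.001 -0.     0.   ] then [-0.1 -1.6 14.5] open 0.2 F [-0.1 -0.6  0.5] t 53.725
```

Scaled: 6 mm is 0.096, 4 mm is 0.064.

Call:
send_path:
  deltas: "0 0 0.096 0 0 0 0 | 0 0 0.064 0 0 0 0 | 0 0 0 0 0 0 0"

```text
clock: 54.1
ee_pos: [513.0, -189.8, 113.5]
orientation: [-0.0, 0.679, 0.735, -0.0]
force: [0.0, 0.4, 0.0]
opening: 0.1
gripper_force: 0.0
```

Call:
send_path:
  deltas: "0 0 0.048 0 0 0 0 | 0 0 0 0 0 0 0"

```text
clock: 54.35
ee_pos: [513.0, -189.8, 110.6]
orientation: [-0.0, 0.679, 0.735, -0.0]
force: [1.1, -0.8, -0.6]
opening: 0.1
gripper_force: 0.0
```

Call:
send_path:
  deltas: "0 0 0.032 0 0 0 0 | 0 0 0 0 0 0 0"

```text
clock: 54.6
ee_pos: [513.2, -189.9, 109.9]
orientation: [-0.0, 0.679, 0.734, 0.0]
force: [-4.3, 2.0, 13.3]
opening: 0.0
gripper_force: 6.5
```

Scaled: -50 mm is -0.8, -40 mm is -0.64.

Call:
send_path:
  deltas: "0 0 -0.64 0 0 0 0 | 0 0 -0.8 0 0 0 0 | 0.4 -0.4 -0.16 0 0 0 30 | 0.4 -0.464 0 0 0 0 30 | 0 0 0 0 0 0 30 | 0 0 0 0 0 0 30"
  squeeze: 40

```text
clock: 55.35
ee_pos: [456.1, -144.6, 209.1]
orientation: [0.001, 0.679, 0.735, 0.0]
force: [0.7, -0.4, 0.9]
opening: 30.2
gripper_force: 0.0
```

```bash
python3 - <<'E'
from h import *
tos(-76,50,122,-np.pi/2)
c=cam("wrist"); cv2.imwrite("pics/w9.png",c["frame"]);H=hsv(c)
print(proj(c,stg(ST,[[-76,50,131],[-76,32,131],[-76,68,131],[-56,91,100],[-56,-91,100]])).round(0).tolist())
m=cv2.inRange(H,(20,150,100),(35,255,255))>0
for s,ce,k in blobs(m,100): print(s,ce)
E
```

```text
rot first [0.001 0.    0.   ] then [ 0.3 -2.5 87.1] open 30.2 F [ 0.7 -0.4  0.9] t 55.35
[[315.0, 210.0], [315.0, 232.0], [315.0, 186.0], [340.0, 150.0], [336.0, 337.0]]
```

View pics/w9.png

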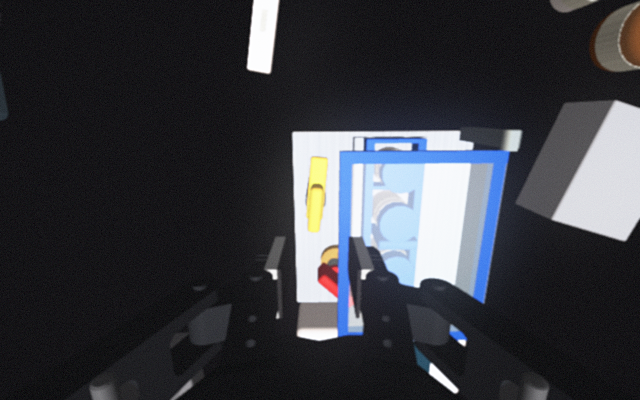

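Call:
send_path:
  deltas: "0.0048 -0.04 0 0 0 1 30 | 0 0 0.8 0 0 0 30 | 0 0 0.592 0 0 0 30 | 0 0 0 0 0 0 30 | 0 0 0 0 0 0 0 | 0 0 0 0 0 0 0 | 0 0 0 0 0 0 0 | 0 0 0 0 0 0 0"
  squeeze: 40

```text
clock: 56.4
ee_pos: [453.4, -144.9, 123.0]
orientation: [0.001, 0.715, 0.7, 0.0]
force: [-3.2, -1.8, 7.0]
opening: 8.9
gripper_force: 43.2
```

Scaled: 0.16 rad is 1.6.

Call:
send_path:
  deltas: "0 0 0 0 0 1.6 0 | 0 0 0 0 0 1.6 0 | 0 0 0 0 0 1.6 0 | 0 0 0 0 0 1.6 0 | 0 0 0 0 0 1.6 0 | 0 0 0 0 0 1.6 0 | 0 0 0 0 0 1.6 0 | 0 0 0 0 0 1.6 0 | 0 0 0 0 0 1.4 0 | 0 0 0 0 0 0 0 | 0 0 0 0 0 0 0"

```text
clock: 57.78
ee_pos: [453.5, -145.2, 123.0]
orientation: [0.001, 0.998, 0.065, 0.001]
force: [-3.5, -1.9, 9.2]
opening: 9.0
gripper_force: 43.4
```

```bash
python3 - <<'E'
from h import *
tos(-76,50,122,-np.pi/2-1.5); print(env.state()["wrist_torque"])
E
```

```text
rot first [ 0.001 -0.002 -0.02 ] then [ 0.2 -0.7  1. ] open 9.0 F [-3.5 -1.9  9.2] t 57.775
[-6.74583826e-01  7.91313071e-01 -6.51191412e-04]
```

Turned to about 1.52. Release, rise and check with a picture.

Scaled: -60 mm is -0.96, -40 mm is -0.64.

Call:
send_path:
  deltas: "0 0 0 0 0 0 30 | 0 0 0 0 0 0 30 | 0 0 -0.64 0 0 0 30 | 0 0 -0.96 0 0 0 30 | 0 0 -0.96 0 0 0 30 | 0 0 0 0 0 0 30 | 0 0 0 0 0 0 30 | 0 0 0 0 0 0 30"

```text
clock: 58.78
ee_pos: [452.0, -143.7, 280.6]
orientation: [-0.0, 0.998, 0.065, -0.001]
force: [-1.0, 0.2, -0.9]
opening: 30.0
gripper_force: 0.0
```

```bash
python3 - <<'E'
from h import *
print(env.state()["force"])
c=cam("wrist"); cv2.imwrite("pics/w10.png",c["frame"])
print(proj(c,stg(ST,[[-76,50,131],[-94,50,131],[-38,50,108],[-56,91,100],[-56,-91,100],[-56,-50,83]])).round(0).tolist())
E
```

```text
[-0.97932112  0.20621452 -0.85469443]
[[320.0, 186.0], [319.0, 204.0], [322.0, 145.0], [282.0, 159.0], [452.0, 168.0], [410.0, 163.0]]
```

View pics/w10.png

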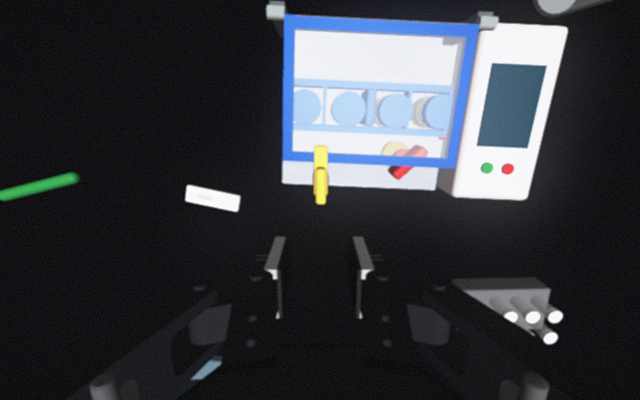

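```bash
python3 -c "
from bench import env
print(env.close_job())"
```

```text
the job is handed in; nothing more can be done
None
```

I carried out all five steps in order and handed the job in at about 59 s: carrier home, clamp turned to about 2.3 rad, all four blue-capped bottles in pockets, cover shut, and turnbutton at about 1.5 rad; the close call returned no verdict, so these come from the arm's poses, forces and camera pictures.

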